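Load and log a light-fastness exposure tray

ROBOT

A 7-joint arm with a two-finger parallel gripper is mounted at the origin on the work surface. World frame = base frame: x ahead of the robot, y to its left, z up, the work surface at z = 0. Lengths are in m, angles in rad, forces in N, time in s.
With the tool pointing down it reaches from about 0.35 to 0.9 m from the base axis. Payload 7.2 kg.
Tool frame: the origin (TCP) lies on the mounting face of the last link; the fingertips stand 173 mm ahead of it and the grasp point (between the pads) lies 155 mm ahead of it (ctrl.grip_point_offset is the distance from the TCP to the grasp point, in m); z points along the fingers, y is the line along which they close (so a half turn about z gives the same grasp; the last joint's range is limited). The gripper opens to 85 mm and grips with 20 to 120 N. Pads are 22 mm wide; open, the fingers measure 114 mm over their backs; the gripper's body (76 mm by 85 mm) begins 54 mm behind the grasp point. The pads swing forward as they close: fully open they stand 13 mm farther back than shut.
Start: joints at [1.148, 0.411, -0.013, 1.596, 0.006, 1.134, -0.082], TCP at [0.217, -0.586, 0.405] pointing down, gripper open.
Joint ranges: [-2.95, 2.95], [-0.29, 1.99], [-1.47, 1.44], [0.14, 2.54], [-1.03, 4.17], [0.13, 1.85], [-2.86, 2.86]. Speed limits (rad/s): [2.39, 2.39, 3.01, 3.01, 3.14, 3.14, 3.14].

INTERFACE

Orientations are given as a unit quaternion [w, x, y, z].
In Python, from bench import ctrl, fingers, planner, eyes, finish_job gives the robot as it stands. The module is installed in compiled form; this text tells all that it offers. Calls block until the motion is done:
- ctrl.move_pose(position, orientation): joint-space move of the TCP to a pose.
- ctrl.line_to(position, orientation=None, rate=0.15): straight line of the TCP; orientation=None keeps the orientation; rate is the mean speed in m/s.
- ctrl.goto_joints(angles): joint-space move.
- fingers.let_go() and fingers.clamp(newtons=None): open the fingers fully, or close them until they stop; newtons is the grip in N (None keeps the last).
- ctrl.pause(seconds).
- planner.inverse_kinematics(position, orientation): joint angles nearest the present ones, or None.
- eyes.grab_frame(name): name is "side" or "top"; returns the picture (384x512x3 uint8, red, green, blue); there is no depth.
- eyes.camera_params(name): a dict with "vertical_fov" (degrees; the focal length in pixels is half the picture's height over the tangent of half this angle, whatever the lens; pixels are square), "cx", "cy" (the principal point, pixels), "D" ([k1, k2, p1, p2, k3] as OpenCV has them; the pictures are not rectified), "rvec" (rotation vector, rad) and "tvec" (3), from world to camera coordinates, as OpenCV has them. Camera axes: x right, y down, z forward; pixel columns grow to the right and rows downward; lengths in m; the calibration is good to about 2 mm. A picture is of the moment at which its call begins. camera_params takes no time and is no camera call.
A pose or a line that the arm cannot do raises ctrl.IKError and nothing moves.
- finish_job(): hands the job in; it is judged then, once.
Readings, each from a call of its own:
- ctrl.current_clock(): time.
- ctrl.current_joints(): joint angles.
- ctrl.current_qvel(): joint speeds.
- ctrl.current_tau(): joint torques, N m.
- ctrl.current_eef_pos(): TCP position.
- ctrl.current_ee_rot(): TCP orientation.
- ctrl.current_wrist_force(): force on the tool from outside, world axes, zero at the start.
- ctrl.current_wrist_torque(): the same for the moment, N m.
- ctrl.current_gripper_width(): finger opening in m.
- ctrl.current_grasp_force(): force on a finger pad.
Only numpy, scipy, OpenCV 4.12 (cv2) and the standard library are available. Lean on these libraries where they do the work, as an engineer would, in place of code of your own. Each camera call takes 0.05 s, during which the arm holds its last target. There are 200 camera calls.

TASK

Load the exposure tray: put every specimen holder that lies on the bench into the bay of its own width, its tongue hooked under the lip at the back and its label end then swung down until it lies flat behind the front rail, and stand the temperature sensor on the ring marked on the tray's end. Only once all the holders are in, take the hand scanner from its stand and read each holder's sloping label in turn, from the narrowest holder to the widest, aiming at the middle of the label, square to it and about 8 cm away, and keeping it steadily on the label for a good second. Put the scanner back down in its stand and leave the other things on the bench where they are.

Things in the scene. Friction and masses are not known exactly. Their poses are not given: they have to be found in the camera images.
- holder_narrow: Narrow specimen holder (may be absent): plate 120 (x) x 56 (y) x 6, one specimen window, 90-200 g. Origin: centre of underside. Its +x end is a tongue, x = 48 to 60, 4 thick, 48 wide, flush with the underside. Black grip fin 12 thick (y), x = -26 to 14, z = 6 to 38. Label flag 34 wide at x = -58 to -35, up to z = 22. Lies flat on the bench, tongue end about +y.
- label_narrow (a point): Centre of the bar-code label (24 x 31) on the narrow holder's flag, at x = -47, z = 15 in the holder's frame. Its z axis is the label's outward normal: it leans 30 degrees from the holder's z towards the holder's -x (towards the robot once in the tray).
- holder_middle: Middle specimen holder (may be absent): plate 120 (x) x 72 (y) x 6, two specimen windows side by side, 90-200 g. Origin: centre of underside. Its +x end is a tongue, x = 48 to 60, 4 thick, 64 wide, flush with the underside. Black grip fin 12 thick (y), x = -26 to 14, z = 6 to 38. Label flag 34 wide at x = -58 to -35, up to z = 22. Lies flat on the bench, tongue end about +y.
- label_middle (a point): Centre of the bar-code label (24 x 31) on the middle holder's flag, at x = -47, z = 15 in the holder's frame. Its z axis is the label's outward normal: it leans 30 degrees from the holder's z towards the holder's -x (towards the robot once in the tray).
- holder_wide: Wide specimen holder (may be absent): plate 120 (x) x 88 (y) x 6, three specimen windows side by side, 90-200 g. Origin: centre of underside. Its +x end is a tongue, x = 48 to 60, 4 thick, 80 wide, flush with the underside. Black grip fin 12 thick (y), x = -26 to 14, z = 6 to 38. Label flag 34 wide at x = -58 to -35, up to z = 22. Lies flat on the bench, tongue end about +y.
- label_wide (a point): Centre of the bar-code label (24 x 31) on the wide holder's flag, at x = -47, z = 15 in the holder's frame. Its z axis is the label's outward normal: it leans 30 degrees from the holder's z towards the holder's -x (towards the robot once in the tray).
- tray: Fixed steel tray, plate 140 (x) x 330 (y) x 5; origin under its centre, x to the back (lip) side. From left (+y): narrow, middle, wide bay, then a flat sensor end 64 wide. Above the floor: dividers 8 high, 8 wide; front rail 10 high, 6 thick. A holder enters tilted about 15 degrees, near end up, tip just off the floor, slides in to the back wall, then swings down.
- bay_narrow (a point): Centre of the narrow bay's floor, 123 (x) x 62 (y), axes as the tray's. Back wall at x = +61.5, lip edge at x = +52.5, lip underside 11 and top 15 above the floor, front rail's inner face at x = -61.5. A seated narrow holder has its origin here (play 1.5 mm in x, 3 mm in y each way) and its axes along these.
- bay_middle (a point): Centre of the middle bay's floor, 123 (x) x 78 (y), axes as the tray's. Back wall at x = +61.5, lip edge at x = +52.5, lip underside 11 and top 15 above the floor, front rail's inner face at x = -61.5. A seated middle holder has its origin here (play 1.5 mm in x, 3 mm in y each way) and its axes along these.
- bay_wide (a point): Centre of the wide bay's floor, 123 (x) x 94 (y), axes as the tray's. Back wall at x = +61.5, lip edge at x = +52.5, lip underside 11 and top 15 above the floor, front rail's inner face at x = -61.5. A seated wide holder has its origin here (play 1.5 mm in x, 3 mm in y each way) and its axes along these.
- sensor_ring (a point): Centre of the black ring (60 mm across, flat) marked on the flat right end of the tray, on the plate's top.
- sensor: Temperature sensor: round black foot 50 across and 12 high, with an upright steel stem 26 across from z = 12 to z = 48; origin at the centre of the underside, z up; 120 g, loose.
- scanner: Straight hand scanner standing window-down in its stand, 180 g, 142 long: round white head 42 across (z = 0 to 48, tapered to 32 at the window), straight black handle 30 (x) x 26 (y) from z = 58 to 142. Origin: centre of the reading window; z runs up the handle, and it reads along its own -z. Grip the handle near z = 110. It reads whenever it is pointed: no trigger.
- stand: Scanner stand, fixed to the bench: round foot 110 across and 10 high with a square socket, 48 x 48 inside, walls 5 thick up to z = 45; origin under its centre.
- stand_socket (a point): Centre of the socket's floor, 10 above the bench; the parked scanner's origin is here (3 mm play each way).
- caliper: Bystander, not part of the job: a caliper 160 long; origin at its underside, z up.
- gauge_block: Bystander, not part of the job: a steel block 35 x 35 x 30; origin at its underside, z up.
- pen_cup: Bystander, not part of the job: an empty grey cup, 72 across, 95 high; origin at its underside, z up.
- solvent: Bystander, not part of the job: a white bottle 60 across, 140 high; origin at its underside, z up.
There are look-alikes about, which are no part of the job. Leave any pink look-alike of the holder_middle alone. Leave any orange or yellow look-alike of the stand alone.

How it is judged:
By the outcome, as a careful person would: the job done as asked, in the order asked, and still so for the second after the job is handed in, with the robot touching nothing.
Of holder_narrow, holder_middle, holder_wide only 2 to 3 are there at a start; the rules pass over those that are not, and their reading is None.
At some moment in a run one of holder_narrow, holder_middle, holder_wide, sensor may be knocked a few centimetres aside while the robot is not near it.
Once in a run the grip may slacken for a moment while it holds something.
It also fails if it takes over 210 s, if anything falls off the work surface, if the arm or the gripper's body presses on something with over 40 N, if the wrist force passes 120 N, or if a joint passes its speed limit or range.

## Working session

There is one attempt and no reset: what is moved stays moved. The work goes in short steps, each a Python script; the robot and the scene stay as the last script left them, time stands still between calls to the robot, and variables do not carry over. Pictures are saved under pics/ and viewed, at most 14 in all, crops included, and the job is handed in when it is done.

```bash
mkdir -p pics; ls
python3 - <<'E'
from bench import ctrl, fingers, planner, eyes
import cv2
for n in ("top","side"):
    im=eyes.grab_frame(n); cv2.imwrite(f"pics/{n}0.png",cv2.resize(im[:,:,::-1],(800,600),interpolation=cv2.INTER_CUBIC))
    cv2.imwrite(f"raw_{n}0.png",im[:,:,::-1])
    print(n,eyes.camera_params(n))
print(ctrl.current_clock(),ctrl.current_eef_pos(),ctrl.current_ee_rot(),ctrl.grip_point_offset)
E
```

```text
pics
top {'vertical_fov': 47.22968971182572, 'cx': 254.9523690157754, 'cy': 185.00177768937638, 'D': array([-0.03673905,  0.        ,  0.        ,  0.        ,  0.        ]), 'rvec': array([ 2.16841881, -2.03151932,  0.21861686]), 'tvec': array([-0.01173046,  0.51268074,  1.41831272])}
side {'vertical_fov': 51.51723489286928, 'cx': 256.8830306304844, 'cy': 186.72636651544147, 'D': array([-0.06025986,  0.        ,  0.        ,  0.        ,  0.        ]), 'rvec': array([ 2.37010686, -0.37601379,  0.16679002]), 'tvec': array([-0.46909123,  0.16525912,  1.09167942])}
0.1 [ 0.21702972 -0.5858949   0.40392398] [-7.11068217e-04  9.84299849e-01  1.76502878e-01 -1.89469780e-04] 0.1547
```

View pics/top0.png

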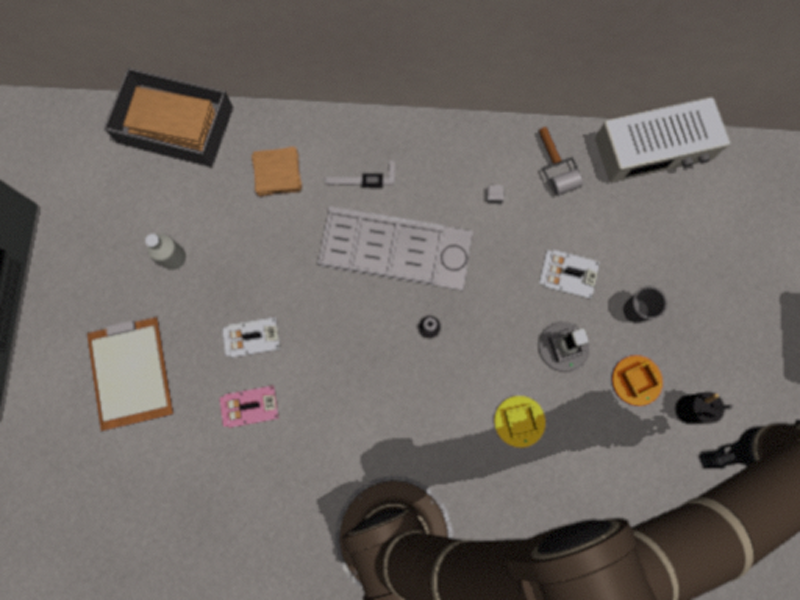

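View pics/side0.png

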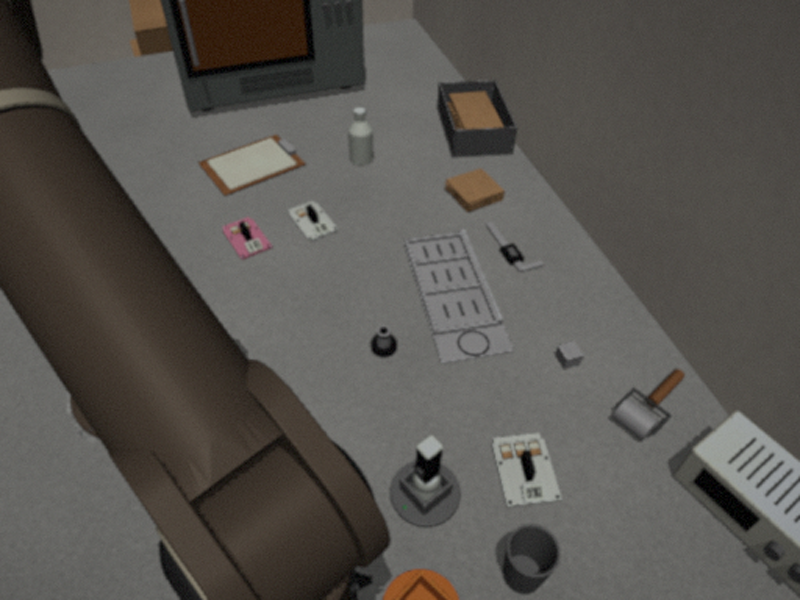

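The top view shows, in 800x600 pixels: the tray at (395,250), a white holder at (251,338) with windows to the left, and a white 3-window holder at (570,273). The pink look-alike is at (249,406) and the sensor at (430,326). The grey stand with the scanner is at (565,345); the yellow stand (520,420) and orange stand (637,380) are look-alikes. I'll rectify crops to identify the holders and measure them.

```bash
cat > h.py <<'E'
import numpy as np, cv2
from bench import ctrl, fingers, planner, eyes
from scipy.spatial.transform import Rotation as R
C={n:eyes.camera_params(n) for n in("top","side")}
def K(n):
    c=C[n]; f=192/np.tan(np.radians(c["vertical_fov"]/2)); return np.array([[f,0,c["cx"]],[0,f,c["cy"]],[0,0,1.]])
def proj(n,P):
    c=C[n]; return cv2.projectPoints(np.asarray(P,float).reshape(-1,3),c["rvec"],c["tvec"],K(n),c["D"])[0].reshape(-1,2)
def unproj(n,uv,z):
    c=C[n]; r=cv2.Rodrigues(c["rvec"])[0]
    q=cv2.undistortPoints(np.asarray(uv,float).reshape(-1,1,2),K(n),c["D"]).reshape(-1,2)
    d=np.c_[q,np.ones(len(q))]@r; o=-r.T@c["tvec"]
    return o+d*((z-o[2])/d[:,2])[:,None]
def rect(im,n,x0,x1,y0,y1,z,mm=1.0):
    """metric view: rows run from x1 down to x0, columns from y1 down to y0"""
    xs=np.arange(x1,x0,-mm/1e3); ys=np.arange(y1,y0,-mm/1e3)
    X,Y=np.meshgrid(xs,ys,indexing="ij")
    uv=proj(n,np.stack([X,Y,np.full_like(X,z)],-1)).astype(np.float32).reshape(*X.shape,2)
    return cv2.remap(im,uv[...,0],uv[...,1],cv2.INTER_CUBIC)
E
python3 - <<'E'
from h import *
t=cv2.imread("raw_top0.png")
s=.64
for nm,uv in dict(A=(251,338),pink=(249,406),wide=(570,273),sensor=(430,326),stand=(563,347),trayc=(395,250)).items():
    print(nm,unproj("top",np.array(uv)*s,.006)[0].round(3))
p=[]
for nm,uv in dict(A=(251,338),P=(249,406),B=(570,273)).items():
    c=unproj("top",np.array(uv)*s,.006)[0]
    p.append(cv2.resize(rect(t,"top",c[0]-.08,c[0]+.08,c[1]-.08,c[1]+.08,.006),(266,266)))
q=np.hstack(p)
c=unproj("top",np.array((395,250))*s,.005)[0]
w=rect(t,"top",c[0]-.1,c[0]+.1,c[1]-.2,c[1]+.2,.005)
w=cv2.resize(w,(600,300)); w=cv2.copyMakeBorder(w,0,0,0,798-600,cv2.BORDER_CONSTANT)
cv2.imwrite("pics/c1.png",np.vstack([q,w]))
E
```

```text
A [0.393 0.338 0.006]
pink [0.246 0.326 0.006]
wide [ 0.585 -0.358  0.006]
sensor [ 0.445 -0.052  0.006]
stand [ 0.417 -0.345  0.006]
trayc [0.613 0.036 0.006]
```

View pics/c1.png

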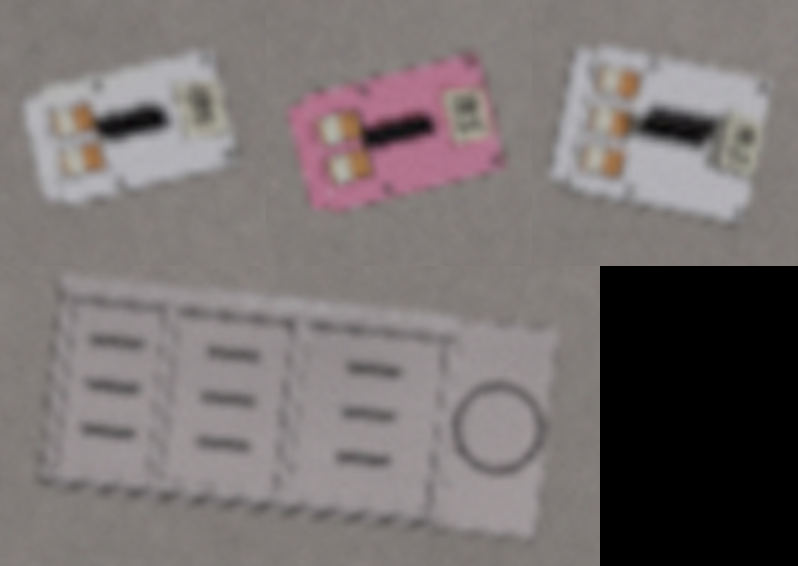

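Left to right, the crops show a white 2-window plate (middle), the pink 2-window look-alike and a white 3-window plate (wide). The narrow holder is absent. The tray's centre slots and ring line up on tray x = 0, which suits a pose fit. Next I fit all poses using both cameras.

```bash
cat > fit.py <<'E'
from h import *
from scipy.optimize import minimize, least_squares
S=4
def box(x0,x1,y0,y1,z0,z1): return np.array([[x,y,z] for x in(x0,x1) for y in(y0,y1) for z in(z0,z1)],float)/1e3
def cyl(r,z0,z1): 
    a=np.linspace(0,2*np.pi,32,endpoint=False); return np.vstack([np.c_[r*np.cos(a),r*np.sin(a),0*a+z] for z in(z0,z1)])/1e3
def holder(w): return [box(-60,48,-w/2,w/2,0,6),box(48,60,-w/2+4,w/2-4,0,4),box(-26,14,-6,6,6,38),box(-58,-35,-17,17,6,15),box(-50,-35,-17,17,6,22)]
SENSOR=[cyl(25,0,12),cyl(13,12,48)]
def T(p,P): return P@R.from_euler("z",p[2]).as_matrix().T+[p[0],p[1],p[3] if len(p)>3 else 0]
def roi(n,p,m=.11):
    uv=proj(n,T(p,box(-m*1e3,m*1e3,-m*1e3,m*1e3,0,1))); a=np.floor(uv.min(0)).astype(int); b=np.ceil(uv.max(0)).astype(int)
    return np.clip(a,0,[511,383]),np.clip(b,0,[511,383])
def sil(n,p,parts,a,b):
    m=np.zeros(((b[1]-a[1])*S,(b[0]-a[0])*S),np.uint8)
    for P in parts:
        q=((proj(n,T(p,P))-a+.5)*S-.5); h=cv2.convexHull(np.float32(q)).reshape(-1,2)
        cv2.fillConvexPoly(m,np.round(h*16).astype(np.int32),255,shift=4)
    return m
def fgmask(im,a,b,thr,seed):
    c=im[a[1]:b[1],a[0]:b[0]].astype(np.float32); c=cv2.resize(c,None,fx=S,fy=S,interpolation=cv2.INTER_CUBIC)
    bg=np.median(c.reshape(-1,3),0); d=np.abs(c-bg).max(2); m=(d>thr).astype(np.uint8)
    m=cv2.morphologyEx(m,cv2.MORPH_CLOSE,np.ones((5,5)))
    cs,_=cv2.findContours(m,cv2.RETR_EXTERNAL,cv2.CHAIN_APPROX_NONE)
    s=tuple(map(float,(seed-a+.5)*S))
    k=min(cs,key=lambda k:-cv2.contourArea(k) if cv2.pointPolygonTest(k,s,True)>-25 else 1)
    o=np.zeros_like(m); cv2.drawContours(o,[k],-1,255,-1); return o
def fitobj(ims,p0,parts,thr=25,m=.09,yaw=True):
    p0=np.array(p0,float); D=[]
    for n,im in ims.items():
        a,b=roi(n,p0,m); D.append((n,a,b,fgmask(im,a,b,thr,proj(n,[*p0[:2],.006])[0]).astype(float)))
    def cost(v):
        p=[p0[0]+v[0],p0[1]+v[1],p0[2]+v[2] if yaw else p0[2]]
        return sum(np.abs(cv2.GaussianBlur(sil(n,p,parts,a,b).astype(float),(0,0),2)-cv2.GaussianBlur(f,(0,0),2)).sum()/f.sum() for n,a,b,f in D)
    sx=np.array([.012,.012,.15]) if yaw else np.array([.012,.012])
    best=None
    for _ in range(3):
        v0=np.zeros(len(sx)) if best is None else best.x
        r=minimize(cost,v0,method="Nelder-Mead",options=dict(initial_simplex=np.vstack([v0,v0+np.diag(sx)]),xatol=1e-5,fatol=1e-5)); sx=-sx/2
        best=r if best is None or r.fun<best.fun else best
    v=np.r_[best.x,np.zeros(3-len(best.x))]
    return p0+v,best.fun
E
cat > tr.py <<'E'
from fit import *
def tray_fit(im,n,p0):
    """features: 9 slot middles (3 known by x=0) and ring, dark-weighted centroids in a rectified view"""
    out=[]
    for y,w,x in [(126,46,0),(48,46,0),(-46,46,0),(-133,72,0)]:
        c=T(p0,np.array([[x,y,5]])/1e3)[0]; h=.016 if w==46 else .036
        xs=np.arange(-h,h,.0005); yy=np.arange(-w/2e3,w/2e3,.0005); X,Y=np.meshgrid(xs,yy,indexing="ij")
        for _ in range(2):
            P=T([c[0],c[1],p0[2]],np.stack([X,Y,0*X],-1).reshape(-1,3)); P[:,2]=.005
            uv=proj(n,P).astype(np.float32).reshape(*X.shape,2)
            g=cv2.remap(im,uv[...,0],uv[...,1],cv2.INTER_CUBIC).astype(float).mean(2)
            wgt=np.clip(np.median(g)-12-g,0,None).ravel(); c=(P*wgt[:,None]).sum(0)/wgt.sum()
        out.append(c[:2])
    out=np.array(out); M=np.array([[0,126],[0,48],[0,-46],[0,-133]])/1e3
    r=least_squares(lambda p:(T(p,np.c_[M,0*M[:,:1]])[:,:2]-out).ravel(),p0); return r.x,(r.fun.reshape(-1,2)*1e3).round(1)
E
python3 - <<'E'
from tr import *
ims={n:cv2.imread(f"raw_{n}0.png") for n in("top","side")}
for n in ims:
    p,res=tray_fit(ims[n],n,[.613,.036,-.105]); print("tray",n,p.round(4),res.tolist())
for nm,w,p0 in (("mid",72,[.393,.338,1.57+.2]),("wide",88,[.585,-.358,1.57-.15])):
    for k in (["top"],["side"],["top","side"]): print(nm,k,*fitobj({n:ims[n] for n in k},p0,holder(w)))
for k in (["top"],["side"],["top","side"]): print("sensor",k,*fitobj({n:ims[n] for n in k},[.445,-.052,0],SENSOR,m=.05,yaw=False))
t=ims["top"]; s=ims["side"]
a=cv2.resize(rect(t,"top",.34,.49,-.42,-.27,.152,.5),(400,400)); b=cv2.resize(s[255:345,235:310],(400,400*90//75),interpolation=cv2.INTER_CUBIC)[:400]
cv2.imwrite("pics/scan.png",np.hstack([a,b]))
E
```

```text
tray top [ 0.6196  0.035  -0.1086] [[-0.0, -0.8], [-0.2, -1.5], [-0.3, -1.9], [0.5, 4.3]]
tray side [ 0.6181  0.0376 -0.1108] [[0.1, 0.3], [0.1, 1.5], [-0.0, 1.0], [-0.2, -2.8]]
mid ['top'] [0.39582297 0.34217413 1.81184115] 0.07941283734500365
mid ['side'] [0.39350614 0.34878373 1.74067637] 0.17929706186401376
mid ['top', 'side'] [0.3952611  0.34300955 1.80924681] 0.26817266049840244
wide ['top'] [ 0.5871258  -0.35654089  1.36346618] 0.15252508528496395
wide ['side'] [ 0.58569187 -0.35346614  1.37086083] 0.09618685333776059
wide ['top', 'side'] [ 0.5866107  -0.35554825  1.3761528 ] 0.25583653621212976
sensor ['top'] [ 0.44403852 -0.04960828  0.        ] 0.05736978492562628
sensor ['side'] [ 0.44215274 -0.04966542  0.        ] 0.15002046361702648
sensor ['top', 'side'] [ 0.44239862 -0.04953152  0.        ] 0.2443522639131805
```

View pics/scan.png

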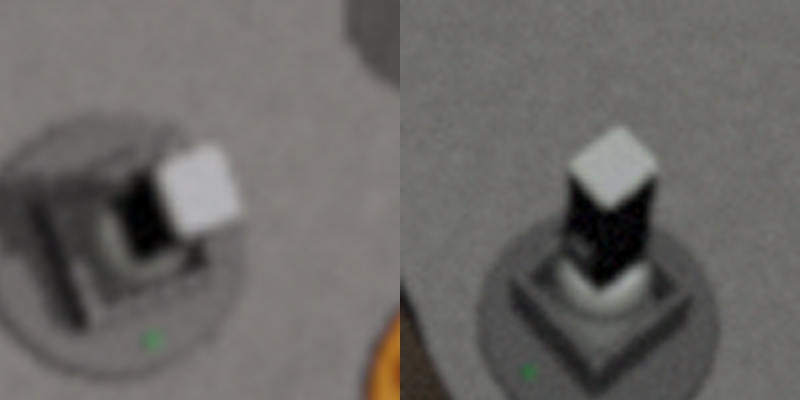

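The crop shows the scanner upright in the grey stand. Its white cap is at (198,190), rotated about 18°, and the socket is aligned with it. Tray pose from the slots: about (0.619, 0.0366), yaw -0.1095. Next come the motion helpers and a reachability check.

```bash
cat > mv.py <<'E'
from fit import *
G=ctrl.grip_point_offset
TR=np.array([.619,.0366,-.1095]); BAY=dict(narrow=126,middle=48,wide=-46)
def Rz(a): return R.from_euler("z",a).as_matrix()
def Ry(a): return R.from_euler("y",a).as_matrix()
def quat(M): q=R.from_matrix(M).as_quat(); return np.r_[q[3],q[:3]]
def tcp(p,H,g,s):
    """object at p with rotation H, grasped at local g; tool z = -object z, tool x = s * object x"""
    M=np.c_[s*H[:,0],-s*H[:,1],-H[:,2]]
    return p+H@np.asarray(g)+G*H[:,2],quat(M)
def bayH(name,xt,zt,th,g,s):
    """holder with tongue tip (bottom edge) at tray x=xt, zt above bay floor, tilted th rad near end up"""
    H=Rz(TR[2])@Ry(th); tip=T(TR,np.array([[xt,BAY[name]/1e3,.005+zt]]))[0]; tip[2]=.005+zt
    return tcp(tip-H@[.06,0,0],H,g,s)
def grab(tag=None):
    d={n:eyes.grab_frame(n)[:,:,::-1].copy() for n in("top","side")}
    if tag: [cv2.imwrite(f"raw_{n}_{tag}.png",d[n]) for n in d]
    return d
def st(): return "t%.1f w%.1fmm f%.0f F%s p%s"%(ctrl.current_clock(),ctrl.current_gripper_width()*1e3,ctrl.current_grasp_force(),np.round(ctrl.current_wrist_force(),1),np.round(ctrl.current_eef_pos(),4))
GH=[-.006,0,.028]
E
python3 - <<'E'
from mv import *
ik=planner.inverse_kinematics
print("F0",st())
for s in(1,-1):
    for nm,p in (("middle",[.3955,.3425,1.81]),("wide",[.5865,-.355,1.37])):
        r=[]
        for h in(.15,0): r.append(ik(*tcp(np.array([p[0],p[1],h]),Rz(p[2]),GH,s)))
        for a in((.035,.12,.26),(.045,.0015,.26),(.06,.001,.26),(.06,0,.02)): r.append(ik(*bayH(nm,*a,GH,s)))
        print(s,nm,[None if q is None else q.round(2).tolist() for q in r][::2], [q is not None for q in r])
    # sensor, scanner
    nrm=Rz(TR[2])@Ry(-np.pi/6)
    for nm in("middle","wide"):
        lab=T(TR,np.array([[-.047,BAY[nm]/1e3,.02]]))[0]; lab[2]=.02
        for yaw in (0,np.pi/2):
            for d in(.08,.14):
                H=nrm@Rz(yaw); q=ik(*tcp(lab+H[:,2]*d,H,[0,0,.11],s)); print("read",nm,s,yaw,d,None if q is None else q.round(2))
E
```

```text
F0 t0.1 w85.5mm f0 F[-0.1  0.3  0.3] p[ 0.217  -0.5859  0.4039]
1 middle [[-0.12, 0.45, -0.87, 1.89, 0.41, 0.99, -0.93], [0.08, 0.64, -0.4, 1.49, 0.14, 1.3, -2.02], [0.02, 0.8, -0.31, 1.49, 0.15, 1.13, -1.99]] [True, True, True, True, True, True]
1 wide [[0.68, 0.6, -0.31, 1.49, 0.2, 1.08, 0.13], [0.14, 0.6, -0.28, 1.54, 0.11, 1.28, -1.84], [0.1, 0.76, -0.22, 1.54, 0.11, 1.11, -1.82]] [True, True, True, True, True, True]
read middle 1 0 0.08 [-1.31  0.07  0.87  2.4   0.73  0.33 -2.78]
read middle 1 0 0.14 [ 0.69 -0.02 -1.17  2.29  0.58  0.49 -2.63]
read middle 1 1.5707963267948966 0.08 [ 0.64  0.28 -1.25  2.3   1.17  0.63 -1.59]
read middle 1 1.5707963267948966 0.14 [ 0.38 -0.03 -0.88  2.3   0.59  0.5  -1.09]
read wide 1 0 0.08 [ 0.68  0.1  -0.93  2.37  0.89  0.32 -2.7 ]
read wide 1 0 0.14 [ 1.11 -0.19 -1.18  2.35 -0.2   0.36 -1.61]
read wide 1 1.5707963267948966 0.08 [ 0.63  0.09 -0.88  2.37  0.87  0.31 -1.12]
read wide 1 1.5707963267948966 0.14 [ 0.99 -0.16 -1.09  2.35 -0.06  0.36 -0.19]
-1 middle [[0.09, 0.63, -1.23, 1.88, 0.66, 1.13, 1.99], [0.31, 0.75, -0.82, 1.47, 0.4, 1.37, 0.
[... 153 characters left out ...]
-0.75, 1.51, 0.37, 1.36, 1.08], [0.4, 0.88, -0.73, 1.52, 0.49, 1.22, 1.03]] [True, True, True, True, True, True]
read middle -1 0 0.08 [ 0.3   0.16 -0.84  2.31  1.02  0.49  0.09]
read middle -1 0 0.14 [ 1.01 -0.04 -1.46  2.28  0.54  0.47  0.58]
read middle -1 1.5707963267948966 0.08 [ 0.62  0.27 -1.22  2.3   1.16  0.62  1.56]
read middle -1 1.5707963267948966 0.14 [-0.75 -0.08  0.19  2.35  0.68  0.55  1.94]
read wide -1 0 0.08 [ 0.66  0.1  -0.91  2.37  0.88  0.32  0.44]
read wide -1 0 0.14 [ 0.68 -0.12 -0.84  2.36  0.14  0.37  1.16]
read wide -1 1.5707963267948966 0.08 [ 0.92  0.16 -1.2   2.36  1.01  0.38  1.91]
read wide -1 1.5707963267948966 0.14 [-0.91 -0.22  0.56  2.43  0.71  0.52  2.14]
```

```bash
cat >> mv.py <<'E'
def pick(p,yawp,g,s,f,hover=.14,lift=.14):
    P=np.array([p[0],p[1],0.]); H=Rz(yawp); a,q=tcp(P,H,g,s); up=np.array([0,0,1.])
    ctrl.move_pose(a+hover*up,q); ctrl.line_to(a+.02*up,q,rate=.15); ctrl.line_to(a,q,rate=.05)
    fingers.clamp(f); print("clamped",st()); ctrl.line_to(a+lift*up,q,rate=.12); print("lifted",st())
E
python3 - <<'E'
from mv import *
fingers.let_go()
pick([.5865,-.355],1.37,GH,1,60)
ctrl.move_pose(*bayH("wide",.030,.07,.26,GH,1)); print(st())
ims=grab("w1")
cv2.imwrite("pics/w1.png",np.hstack([cv2.resize(ims["top"][100:220,190:320],(400,369)),cv2.resize(ims["side"][110:270,220:370],(400,427))[:369]]))
E
```

```text
clamped t4.1 w11.0mm f60 F[ 0. -0.  2.] p[ 0.5854 -0.3609  0.1829]
lifted t5.4 w11.1mm f60 F[ 0.6  0.9 -1.5] p[ 0.585  -0.3608  0.3216]
t7.0 w10.9mm f59 F[ 0.5 -0.2 -1.3] p[ 0.6272 -0.0115  0.2685]
```

View pics/w1.png

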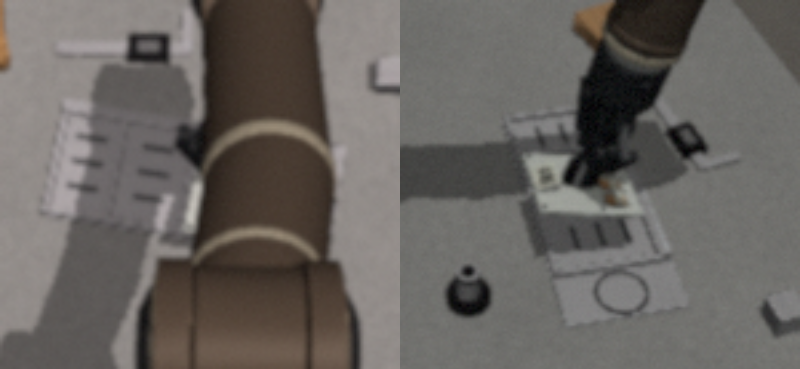

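```bash
cat >> mv.py <<'E'
def insert(nm,g,s,th=.26,dy=0.,z0=.002):
    BAY[nm]+=dy; ex=Rz(TR[2])[:,0]
    ctrl.line_to(*bayH(nm,.038,.02,th,g,s),rate=.1); F0=ctrl.current_wrist_force()
    ctrl.line_to(*bayH(nm,.038,z0,th,g,s),rate=.05); F=ctrl.current_wrist_force()-F0; print("down",st(),"dF",F.round(1))
    x=.044
    while x<.069:
        ctrl.line_to(*bayH(nm,x,z0,th,g,s),rate=.04); ctrl.pause(.1); F=ctrl.current_wrist_force()-F0
        print("x %.4f dF %s"%(x,F.round(1)), "ax %.1f"%(F@ex))
        if F@ex<-5: break
        x+=.003 if x<.056 else .001
    return x
E
python3 - <<'E'
from mv import *
print(st()); print("xstop",insert("wide",GH,1)); print(st())
E
```

```text
t7.1 w10.9mm f59 F[-0.3  0.3 -1.5] p[ 0.6272 -0.0118  0.2686]
down t8.3 w11.1mm f59 F[ 0.6  0.7 -1.6] p[ 0.6349 -0.0114  0.2003] dF [ 1.1  0.6 -0. ]
x 0.0440 dF [ 0.2 -0.  -0.3] ax 0.2
x 0.0470 dF [0.4 0.  0.9] ax 0.4
x 0.0500 dF [ 0.9 -1.2 -0.3] ax 1.0
x 0.0530 dF [ 1.1 -0.8  0.8] ax 1.2
x 0.0560 dF [ 0.6 -0.9  0.1] ax 0.7
x 0.0570 dF [ 0.2  0.2 -0.6] ax 0.2
x 0.0580 dF [ 0.5 -0.6  1. ] ax 0.6
x 0.0590 dF [ 0.7  0.4 -0.1] ax 0.7
x 0.0600 dF [0.6 1.  0.2] ax 0.5
x 0.0610 dF [0.6 0.  0.3] ax 0.6
x 0.0620 dF [-1.9 -0.4  0.5] ax -1.9
x 0.0630 dF [-4.4  1.1  3.6] ax -4.5
x 0.0640 dF [-7.5  0.7  4.4] ax -7.5
xstop 0.06400000000000002
t12.9 w10.8mm f60 F[-8.   0.7  2.8] p[ 0.6595 -0.0141  0.2002]
```

```bash
cat >> mv.py <<'E'
def swing(nm,g,s,x,ths=(.26,.2,.15,.1,.06,.03,.015,.0),x_end=None,z0=.002,z1=.0):
    x_end=x if x_end is None else x_end
    for th in ths:
        k=1-th/.26
        ctrl.line_to(*bayH(nm,x+(x_end-x)*k,z0+(z1-z0)*k,th,g,s),rate=.04); ctrl.pause(.05)
        F=ctrl.current_wrist_force(); print("th %.3f F %s w %.1f"%(th,F.round(1),ctrl.current_gripper_width()*1e3))
        if np.linalg.norm(F)>30: print("stop"); return False
    return True
E
python3 - <<'E'
from mv import *
print(swing("wide",GH,1,.062,x_end=.0612),st())
ims=grab("w2")
cv2.imwrite("pics/w2.png",np.hstack([cv2.resize(ims["top"][120:200,200:310],(400,291)),cv2.resize(ims["side"][130:250,240:350],(400,436))[:291]]))
E
```

```text
th 0.260 F [-3.5  0.8 -0.7] w 11.1
th 0.200 F [-3.6 -0.2  0.6] w 11.2
th 0.150 F [-2.4  1.  -0.3] w 11.1
th 0.100 F [-0.5  0.2 -0.9] w 11.1
th 0.060 F [ 0.2 -0.1 -0.9] w 10.8
th 0.030 F [-0.2  0.  -2. ] w 11.0
th 0.015 F [-0.3  0.  -1.4] w 11.1
th 0.000 F [0.1 0.1 0.6] w 11.1
True t16.0 w11.1mm f60 F[0.1 0.1 0.6] p[ 0.6093 -0.0086  0.1879]
```

Run:
```python
from mv import *
fingers.let_go(); p,q=ctrl.current_eef_pos(),ctrl.current_ee_rot()
ctrl.line_to(p+[0,0,.12],q,rate=.15); print(st())
a,q=tcp(np.array([.3955,.3425,.16]),Rz(1.81),GH,1)
ctrl.move_pose(a,q); ims=grab("w3"); print(st())
print("wide",fitobj(ims,[*T(TR,np.array([[0,-.046,0]]))[0][:2],TR[2]],holder(88)))
print("expected",T(TR,np.array([[0,-.046,0]]))[0],TR[2])
print("sensor",fitobj(ims,[.443,-.0496,0],SENSOR,m=.05,yaw=False)); 
cv2.imwrite("pics/w3.png",np.hstack([cv2.resize(ims["top"][120:200,200:310],(400,291)),cv2.resize(ims["side"][130:250,240:350],(400,436))[:291]]))
cv2.imwrite("pics/m3.png",cv2.resize(ims["top"][180:290,120:260],(509,400)))
```

```text
t17.7 w85.3mm f0 F[ 0.2 -1.2 -0.1] p[ 0.6088 -0.0086  0.3068]
t19.3 w85.4mm f0 F[ 0.1 -0.7  0.5] p[0.3979 0.3358 0.3424]
wide (array([ 0.61685035, -0.00895285, -0.11161327]), np.float64(0.8094548666001765))
expected [ 0.61397306 -0.0091245   0.        ] -0.1095
sensor (array([ 0.44225363, -0.04947905,  0.        ]), np.float64(0.3563634528664285))
```

View pics/w3.png

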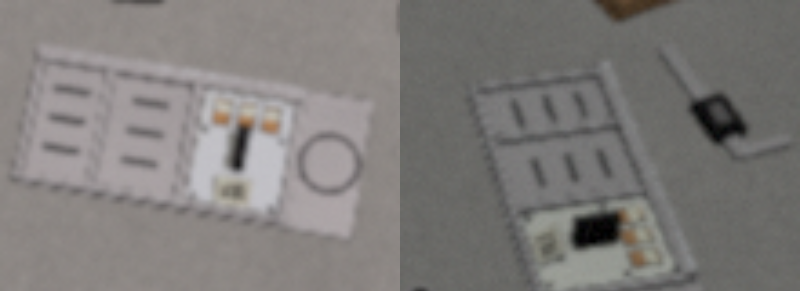

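View pics/m3.png

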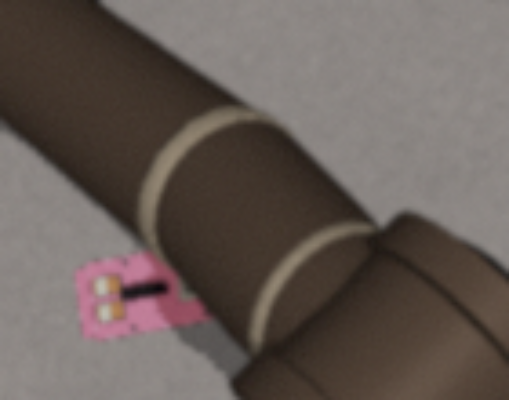

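The wide holder lies in its bay with its tongue under the lip, flat behind the rail. The arm hides the middle holder in the top view, so I'll check it in the frame taken 3 s earlier before gripping.

Run:
```python
from mv import *
p0=[.3955,.3425,1.81]
print(fitobj({"top":cv2.imread("raw_top_w2.png")},p0,holder(72)),fitobj({"side":cv2.imread("raw_side_w2.png")},p0,holder(72)))
d=cv2.absdiff(cv2.imread("raw_side0.png"),cv2.imread("raw_side_w3.png")).max(2)[120:160,180:220]; print(d.max(),d.mean(), d.shape)
```

```text
(array([0.39571266, 0.34218124, 1.80982736]), np.float64(0.06197352901342003)) (array([0.39339296, 0.34847013, 1.76615372]), np.float64(0.15518485815685407))
73 28.928125 (40, 40)
```

Run:
```python
from mv import *
pick([.3955,.3428],1.81,GH,1,60)
w=ctrl.current_gripper_width()
if 0.008<w<.014:
    ctrl.move_pose(*bayH("middle",.030,.07,.26,GH,1)); print(st()); grab("m4")
    if .008<ctrl.current_gripper_width()<.014: print("xstop",insert("middle",GH,1)); print(st())
```

```text
clamped t21.7 w10.8mm f59 F[ 0.6 -0.4  2.9] p[0.397  0.3371 0.1829]
lifted t23.1 w11.3mm f58 F[ 0.1  0.8 -1.9] p[0.3967 0.3367 0.322 ]
t24.3 w11.0mm f58 F[-0.9  0.1 -0.5] p[0.6368 0.0846 0.2683]
down t25.6 w11.1mm f58 F[ 0.1 -0.5 -1.1] p[0.6452 0.082  0.2003] dF [-0.7 -1.  -0.5]
x 0.0440 dF [-0.7 -0.9 -0.3] ax -0.6
x 0.0470 dF [-1.8 -1.2 -0.4] ax -1.7
x 0.0500 dF [-1.1 -0.5 -0. ] ax -1.0
x 0.0530 dF [-1.5 -1.2 -0.2] ax -1.4
x 0.0560 dF [-0.1  0.5  0.2] ax -0.2
x 0.0570 dF [-1.  -0.6  0.4] ax -0.9
x 0.0580 dF [-0.3 -0.4  0.3] ax -0.2
x 0.0590 dF [-1.2 -0.7 -0. ] ax -1.2
x 0.0600 dF [-1.2 -0.3 -1.2] ax -1.2
x 0.0610 dF [-0.8 -0.6 -0.3] ax -0.7
x 0.0620 dF [-1.6 -0.3 -0.7] ax -1.6
x 0.0630 dF [-5.9 -0.3  2.4] ax -5.8
xstop 0.06300000000000001
t29.8 w10.8mm f59 F[-5.1  0.2  1.8] p[0.6696 0.0794 0.2004]
```

Run:
```python
from mv import *
ok=swing("middle",GH,1,.062,x_end=.0614); print(ok,st())
if ok:
    fingers.let_go(); p,q=ctrl.current_eef_pos(),ctrl.current_ee_rot()
    ctrl.line_to(p+[0,0,.12],q,rate=.15); print(st())
    # hover short of the sensor (robot side, tools high), fingers closing along tray x
    H=Rz(TR[2]); a,q=tcp(np.array([.38,-.2,.16]),H@Rz(np.pi/2),[0,0,.036],1); ctrl.move_pose(a,q)
    ims=grab("s5"); print(st()); print("joints",ctrl.current_joints().round(2))
    print("sensor",fitobj(ims,[.443,-.0496,0],SENSOR,m=.05,yaw=False),fitobj({"side":ims["side"]},[.443,-.0496,0],SENSOR,m=.05,yaw=False))
    cv2.imwrite("pics/s5.png",np.hstack([cv2.resize(ims["top"][120:230,190:310],(400,367)),cv2.resize(ims["side"][130:250,210:330],(400,400))[:367]]))
```

```text
th 0.260 F [-2.   0.1 -0.2] w 11.4
th 0.200 F [-1.6  0.6  0.4] w 11.0
th 0.150 F [-0.9  0.8 -1.3] w 11.1
th 0.100 F [ 0.4  0.2 -1.4] w 10.9
th 0.060 F [-0.4 -0.3 -0.3] w 11.2
th 0.030 F [-0.5 -0.5 -0.9] w 11.0
th 0.015 F [ 0.9  0.1 -0.6] w 11.0
th 0.000 F [ 0.2 -0.5  2.7] w 10.9
True t32.9 w10.9mm f59 F[ 0.2 -0.5  2.7] p[0.6199 0.0848 0.188 ]
t34.5 w85.4mm f0 F[-0.4 -0.  -0.3] p[0.6193 0.0848 0.3068]
t36.5 w85.4mm f0 F[-0.1 -0.7 -0. ] p[ 0.3804 -0.1997  0.3506]
joints [ 0.53  0.15 -0.18  2.1   0.03  0.89  0.23]
sensor (array([ 0.43012047, -0.01899763,  0.        ]), np.float64(1.3280795227587037)) (array([ 0.42826518, -0.01744544,  0.        ]), np.float64(0.701874809324931))
```

View pics/s5.png

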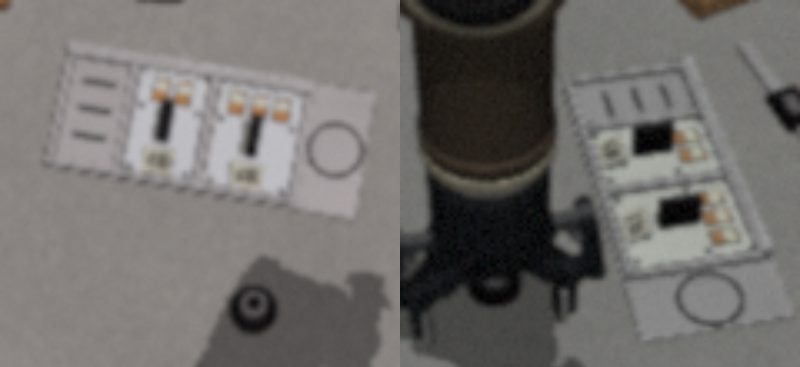

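Both holders are seated. The sensor has been knocked: it's now at raw pixel (266,213), where it had been at (275,209). It lies in the arm's shadow, so I measure it again with an absolute dark threshold.

Run:
```python
from mv import *
for tag,c in (("s5",(266,213)),("w3",(275,209))):
    g=cv2.imread(f"raw_top_{tag}.png").max(2)[c[1]-16:c[1]+17,c[0]-16:c[0]+17]
    g=cv2.resize(g,None,fx=4,fy=4,interpolation=cv2.INTER_CUBIC)
    for thr in (38,45,52):
        cs,_=cv2.findContours((g<thr).astype(np.uint8),cv2.RETR_EXTERNAL,cv2.CHAIN_APPROX_NONE)
        k=max(cs,key=cv2.contourArea); (x,y),r=cv2.minEnclosingCircle(k); m=cv2.moments(cv2.convexHull(k))
        u=(np.array([m["m10"],m["m01"]])/m["m00"]+.5)/4-.5+np.array(c)-16
        print(tag,thr,round(r/4,1),round(cv2.contourArea(k)/16),u.round(1),unproj("top",u,.008)[0].round(4))
```

```text
s5 38 6.6 57 [265.5 213. ] [ 0.4276 -0.0198  0.008 ]
s5 45 6.9 71 [265.5 212.6] [ 0.4289 -0.0199  0.008 ]
s5 52 7.1 149 [265.5 212.4] [ 0.4294 -0.0199  0.008 ]
w3 38 5.0 16 [270.5 210. ] [ 0.439  -0.0365  0.008 ]
w3 45 6.2 35 [273.5 210.1] [ 0.4394 -0.0467  0.008 ]
w3 52 6.4 47 [273.7 209.9] [ 0.44   -0.0472  0.008 ]
```

Run:
```python
from mv import *
ya=TR[2]+np.pi/2; g=[0,0,.036]
pick([.430,-.0198],ya,g,1,40,hover=.1,lift=.1)
if .022<ctrl.current_gripper_width()<.029:
    rp=T(TR,np.array([[0,-.133,0]]))[0]; rp[2]=.0055
    a,q=tcp(rp,Rz(ya),g,1); up=np.array([0,0,1.])
    ctrl.line_to(a+.09*up,q,rate=.2); print(st())
    if ctrl.current_gripper_width()>.022:
        ctrl.line_to(a+.01*up,q,rate=.12); ctrl.line_to(a,q,rate=.04); print("down",st())
        fingers.let_go(); ctrl.line_to(a+.13*up,q,rate=.2)
        b,q=tcp(np.array([.40,-.12,.22]),Rz(ya),g,1); ctrl.move_pose(b,q)
        ims=grab("r6"); print(st())
        t=rect(ims["top"],"top",.53,.69,-.18,.06,.005,.5)
        cv2.imwrite("pics/r6.png",np.hstack([cv2.resize(t,(450,300)),cv2.resize(ims["side"][180:250,250:330],(343,300))]))
```

```text
clamped t39.1 w24.9mm f39 F[-1.1 -0.1  5.3] p[ 0.43   -0.0198  0.191 ]
lifted t40.1 w24.7mm f39 F[-1.1  0.3 -1.8] p[ 0.4297 -0.0198  0.2901]
t41.2 w25.1mm f39 F[-0.  -0.2 -2. ] p[ 0.6038 -0.0951  0.2858]
down t42.4 w24.9mm f39 F[-0.3 -0.3 -1. ] p[ 0.6044 -0.0956  0.1961]
t44.8 w85.4mm f0 F[ 0.5 -0.7  0.5] p[ 0.4012 -0.1199  0.41  ]
```

View pics/r6.png

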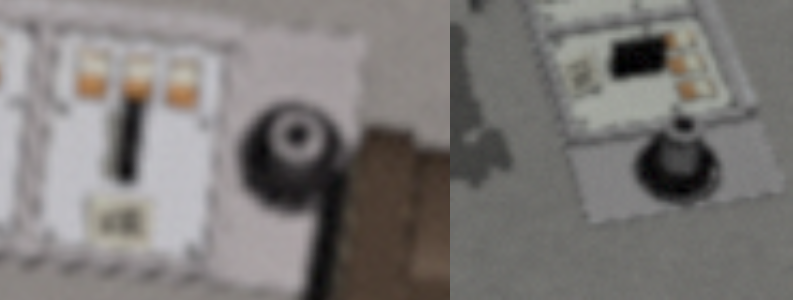

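The sensor stands on the ring: foot centre about (0.606, -0.095), ring (0.6045, -0.0956). Next I measure the scanner's cap in both views.

Run:
```python
from mv import *
for n,tag in (("top","0"),("side","0")):
    im=cv2.imread(f"raw_{n}{tag}.png"); t=rect(im,n,.36,.48,-.40,-.28,.152,.25)
    for thr in (120,140):
        m=(cv2.cvtColor(t,cv2.COLOR_BGR2GRAY)>thr).astype(np.uint8)
        cs,_=cv2.findContours(m,cv2.RETR_EXTERNAL,cv2.CHAIN_APPROX_NONE)
        cs=[k for k in cs if 3000<cv2.contourArea(k)<30000]
        for k in cs:
            (u,v),(w,h),a=cv2.minAreaRect(k); print(n,thr,"x %.4f y %.4f"%(.48-v*.00025,-.28-u*.00025),"w%.1f h%.1f a%.1f"%(w/4,h/4,a),cv2.contourArea(k)/16)
# stand walls: outer 58 square at z=.045
for n in("top","side"):
    im=cv2.imread(f"raw_{n}0.png"); print(n, proj(n,[[.417,-.345,.01]])[0].round(1))
im=cv2.imread("raw_side0.png"); im2=cv2.imread("raw_top0.png")
cv2.imwrite("pics/st.png",np.hstack([cv2.resize(rect(im2,"top",.34,.49,-.42,-.27,z,.5),(266,266)) for z in(.045,.01)]+[cv2.resize(rect(im,"side",.34,.49,-.42,-.27,.045,.5),(266,266))]))
```

```text
top 140 x 0.4202 y -0.3454 w30.7 h26.1 a71.6 700.53125
side 120 x 0.4176 y -0.3463 w30.9 h27.3 a69.2 773.96875
side 140 x 0.4173 y -0.3467 w28.2 h24.4 a68.2 634.1875
top [360.6 222. ]
side [271.5 313.7]
```

View pics/st.png

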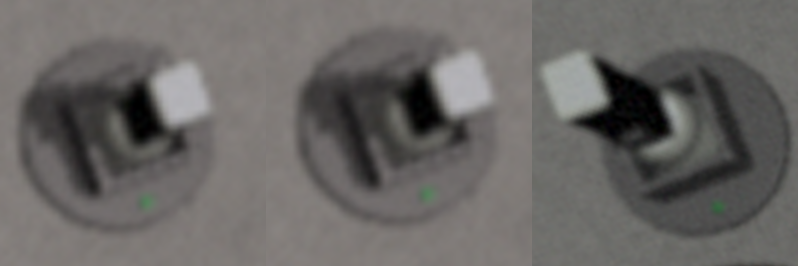

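The cap gives the scanner at (0.4188, -0.346), with its long axis at a yaw of about 19.5°, in line with the socket. I check the IK chain first, then pick it up.

```bash
cat >> mv.py <<'E'
SC=np.array([.4188,-.346,.010]); SY=np.radians(19.6); GS=[0,0,.11]
def label(nm):
    l=T(TR,np.array([[-.047,BAY[nm]/1e3,.02]]))[0]; l[2]=.02; return l
def readpose(nm,d): 
    H=Rz(TR[2])@Ry(-np.pi/6); return tcp(label(nm)+H[:,2]*d,H,GS,-1)
E
python3 - <<'E'
from mv import *
a,q=tcp(SC,Rz(SY),GS,-1); up=np.array([0,0,1.])
ctrl.move_pose(a+.12*up,q); print("J",ctrl.current_joints().round(2))
for pp in [(a+.19*up,q),readpose("middle",.08),readpose("wide",.08)]:
    j=planner.inverse_kinematics(*pp); print(None if j is None else j.round(2))
ctrl.line_to(a+.03*up,q,rate=.15); ctrl.line_to(a,q,rate=.05); print(st())
fingers.clamp(70); print("clamp",st()); ctrl.line_to(a+.19*up,q,rate=.1); print("lift",st())
print("J",ctrl.current_joints().round(2))
for nm in("middle","wide"): print(planner.inverse_kinematics(*readpose(nm,.08)).round(2))
E
```

```text
J [ 0.84  0.3  -0.29  1.79  0.1   1.06  2.42]
[ 0.84  0.24 -0.3   1.7   0.07  1.21  2.44]
[-1.08  0.07  0.62  2.39  0.77  0.35  0.31]
[ 0.83  0.13 -1.09  2.36  0.95  0.35  0.39]
t48.3 w85.0mm f0 F[-0.2  0.3  0.8] p[ 0.4189 -0.346   0.2747]
clamp t48.9 w25.0mm f68 F[-0.3  0.5  3.1] p[ 0.4189 -0.3459  0.275 ]
lift t51.0 w25.3mm f68 F[ 0.2  0.5 -1.4] p[ 0.4188 -0.346   0.4642]
J [ 0.84  0.24 -0.3   1.7   0.08  1.21  2.44]
[-1.08  0.07  0.62  2.39  0.77  0.35  0.31]
[ 0.92  0.16 -1.19  2.36  1.    0.38  0.34]
```

```bash
cat >> mv.py <<'E'
def readpose(nm,d,psi=0.): 
    H=Rz(TR[2])@Ry(-np.pi/6)@Rz(psi); return tcp(label(nm)+(H[:,2]*d),H,GS,-1)
E
python3 - <<'E'
from mv import *
j0=ctrl.current_joints()
for psi in np.radians(range(-180,180,20)):
    o=[]
    for nm in("middle","wide"):
        j=planner.inverse_kinematics(*readpose(nm,.08,psi)); o.append(None if j is None else (j.round(2).tolist(),round(float(np.abs(j-j0).max()),2)))
    print(round(np.degrees(psi)),*o)
E
```

```text
-180 ([-1.72, 0.21, 1.42, 2.41, 0.07, 0.23, -2.11], 4.55) ([-0.63, 0.0, 0.4, 2.44, 0.69, 0.26, -2.54], 4.99)
-160 ([-1.72, 0.21, 1.42, 2.41, 0.07, 0.23, -1.76], 4.2) ([-0.63, 0.0, 0.4, 2.44, 0.69, 0.26, -2.19], 4.64)
-140 ([0.75, 0.41, -1.43, 2.3, 1.26, 0.77, -2.53], 4.97) ([0.96, 0.18, -1.24, 2.36, 1.03, 0.39, -2.12], 4.57)
-120 ([0.68, 0.32, -1.31, 2.3, 1.2, 0.67, -2.14], 4.58) ([0.95, 0.17, -1.23, 2.36, 1.02, 0.39, -1.77], 4.21)
-100 ([0.7, 0.34, -1.35, 2.3, 1.22, 0.7, -1.8], 4.24) ([1.09, 0.28, -1.43, 2.36, 1.16, 0.5, -1.53], 3.97)
-80 ([0.58, 0.25, -1.17, 2.3, 1.13, 0.59, -1.4], 3.84) ([0.8, 0.13, -1.06, 2.37, 0.94, 0.34, -1.0], 3.44)
-60 ([0.58, 0.25, -1.17, 2.3, 1.13, 0.59, -1.04], 3.49) ([0.62, 0.09, -0.87, 2.37, 0.86, 0.31, -0.59], 3.04)
-40 ([-1.72, 0.21, 1.42, 2.41, 0.07, 0.23, 0.34], 2.57) ([0.63, 0.09, -0.88, 2.37, 0.87, 0.31, -0.25], 2.69)
-20 ([-1.59, 0.11, 1.2, 2.4, 0.58, 0.28, 0.18], 2.43) ([0.93, 0.16, -1.2, 2.36, 1.01, 0.38, -0.01], 2.46)
0 ([-1.08, 0.07, 0.62, 2.39, 0.77, 0.35, 0.31], 2.14) ([0.92, 0.16, -1.19, 2.36, 1.0, 0.38, 0.34], 2.1)
20 ([-0.88, 0.07, 0.4, 2.38, 0.8, 0.36, 0.62], 1.82) ([0.84, 0.14, -1.1, 2.36, 0.96, 0.35, 0.73], 1.72)
40 ([0.46, 0.2, -1.02, 2.31, 1.08, 0.53, 0.74], 1.7) ([0.79, 0.12, -1.05, 2.37, 0.93, 0.34, 1.1], 1.34)
60 ([0.56, 0.24, -1.14, 2.3, 1.12, 0.58, 1.06], 1.38) ([0.74, 0.11, -1.0, 2.37, 0.91, 0.33, 1.46], 0.98)
80 ([0.69, 0.32, -1.32, 2.3, 1.2, 0.67, 1.35], 1.13) ([0.7, 0.1, -0.95, 2.37, 0.89, 0.32, 1.83], 0.89)
100 ([0.61, 0.26, -1.21, 2.3, 1.15, 0.61, 1.74], 1.07) ([0.66, 0.1, -0.91, 2.37, 0.88, 0.32, 2.19], 0.89)
120 ([0.54, 0.23, -1.11, 2.3, 1.11, 0.57, 2.11], 1.04) ([0.63, 0.09, -0.88, 2.37, 0.87, 0.31, 2.55], 0.9)
140 ([0.51, 0.21, -1.08, 2.31, 1.1, 0.55, 2.47], 1.02) ([1.0, 0.2, -1.29, 2.36, 1.06, 0.41, 2.74], 0.99)
160 ([0.5, 0.21, -1.06, 2.31, 1.09, 0.55, 2.82], 1.02) None
```

Run:
```python
from mv import *
psi=np.radians(95)
ctrl.move_pose(*readpose("middle",.11,psi)); print(st())
ctrl.line_to(*readpose("middle",.08,psi),rate=.08); print(st(),ctrl.current_joints().round(2))
ims=grab("rd1")
cv2.imwrite("pics/rd1.png",np.hstack([cv2.resize(ims["top"][110:240,190:310],(369,400)),cv2.resize(ims["side"][100:230,210:340],(400,400))]))
```

```text
t52.6 w25.4mm f69 F[ 0.3 -0.3 -2.7] p[0.3919 0.1092 0.3447]
t53.2 w25.1mm f69 F[ 0.6  0.4 -1.9] p[0.4063 0.1084 0.3186] [ 0.64  0.28 -1.25  2.3   1.17  0.63  1.64]
```

View pics/rd1.png

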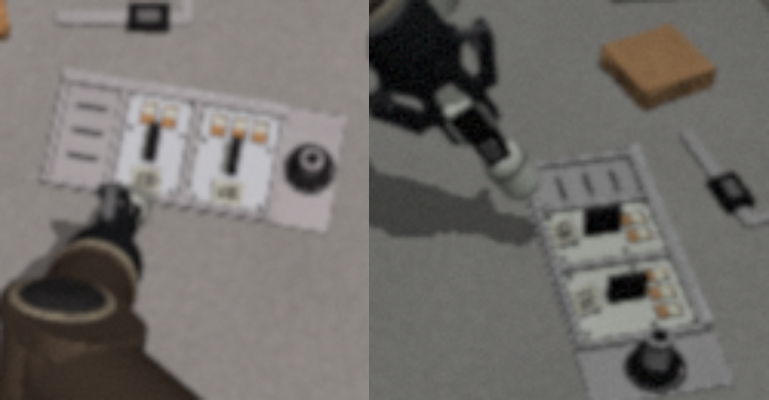

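Run:
```python
from mv import *
n=(Rz(TR[2])@Ry(-np.pi/6))[:,2]; l=label("middle")
for d in(0,.08,.128,.222): print(d,*[ (proj(c,l+n*d)[0]-[(190,110),(210,100)][i])/.325 + [(0,0),(369,0)][i] for i,c in enumerate(("top","side"))])
for _ in range(9): ctrl.pause(.2); print("%.1f/%.0f"%(ctrl.current_gripper_width()*1e3,ctrl.current_grasp_force()),end=" ")
print(st())
```

```text
0 [143.86680733 177.71475849] [562.81261461 229.25413173]
0.08 [134.1691442  196.76905369] [526.46091477 185.52449711]
0.128 [127.84602122 209.19455501] [502.96401148 157.27213294]
0.222 [114.19189015 236.03049616] [452.80619842  96.99853947]
25.3/69 25.3/69 25.4/69 25.4/69 25.2/69 25.0/69 25.5/69 25.6/69 25.6/69 t55.1 w25.6mm f69 F[-0.8 -0.5 -2.4] p[0.4062 0.1083 0.3185]
```

Run:
```python
from mv import *
psi=np.radians(95)
ctrl.line_to(*readpose("wide",.08,psi),rate=.08); print(st(),ctrl.current_joints().round(2)); ims=grab("rd2")
for _ in range(9): ctrl.pause(.2); print("%.1f/%.0f"%(ctrl.current_gripper_width()*1e3,ctrl.current_grasp_force()),end=" ")
print(st())
n=(Rz(TR[2])@Ry(-np.pi/6))[:,2]; l=label("wide"); im=cv2.resize(ims["side"][100:240,200:340],(420,420)); tp=cv2.resize(ims["top"][120:260,190:330],(420,420))
for d in(0,.08,.128,.222):
    for c,i,o in(("side",im,(200,100)),("top",tp,(190,120))):
        u=(proj(c,l+n*d)[0]-o+.5)*3-.5; cv2.circle(i,tuple(int(v) for v in u),3,(0,0,255),1)
cv2.imwrite("pics/rd2.png",np.hstack([im,tp])[:, :800])
```

```text
t56.4 w25.3mm f69 F[-0.7  0.8 -0.8] p[0.396  0.0152 0.3186] [ 1.01  0.2  -1.31  2.36  1.07  0.42  1.94]
25.2/69 25.2/69 25.1/69 25.4/69 25.5/69 25.2/69 25.7/69 25.2/69 25.7/69 t58.3 w25.7mm f69 F[-0.4  0.2 -2.2] p[0.3959 0.0148 0.3185]
```

View pics/rd2.png

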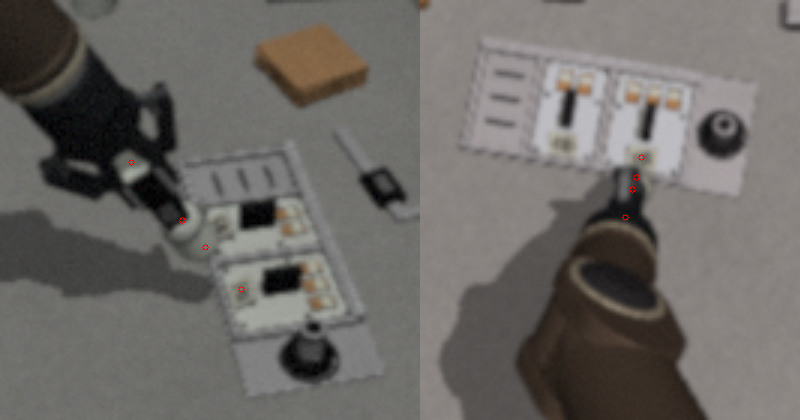

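Predicted axis points fall on the scanner and the label's middle (side (241,289), top (641,157)). Both readings are done, so I return the scanner.

Run:
```python
from mv import *
a,q=tcp(SC,Rz(SY),GS,-1); up=np.array([0,0,1.])
ctrl.line_to(*readpose("wide",.11,np.radians(95)),rate=.1)
ctrl.move_pose(a+.19*up,q); ctrl.pause(.2); print(st())
ims=grab("bk"); im=cv2.resize(ims["side"][200:340,210:340],(390,420)); tp=cv2.resize(ims["top"][170:270,310:410],(400,420))
for z in(.2,.342):
    P=[SC[0],SC[1],z]; u=(proj("side",P)[0]-(210,200)+.5)*3-.5; cv2.circle(im,tuple(int(v) for v in u),3,(0,0,255),1)
cv2.imwrite("pics/bk.png",np.hstack([im,tp]))
```

```text
t60.6 w25.2mm f68 F[-0.8  0.5 -1.1] p[ 0.4192 -0.3446  0.4651]
```

View pics/bk.png

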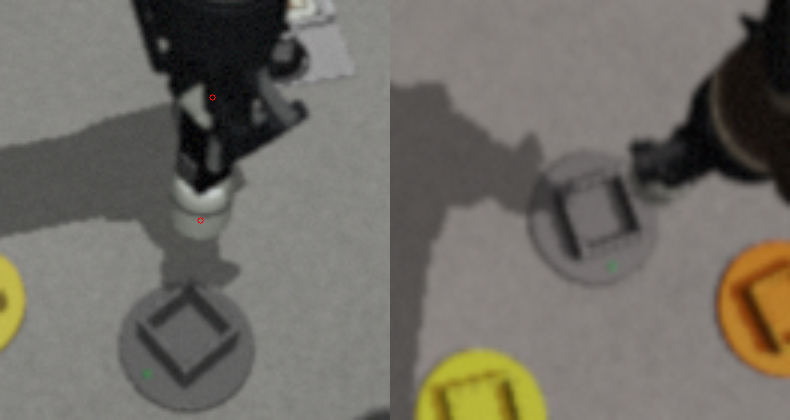

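The scanner hangs straight above the grey stand's socket. I lower it with a force check, release it, retreat and take a last look.

Run:
```python
from mv import *
a,q=tcp(SC,Rz(SY),GS,-1); up=np.array([0,0,1.])
ctrl.line_to(a+.045*up,q,rate=.12); ok=True
for h in(.03,.02,.01,.005,.001):
    ctrl.line_to(a+h*up,q,rate=.05); F=ctrl.current_wrist_force(); print(h,F.round(1))
    if np.linalg.norm(F)>12: ok=False; break
if ok:
    fingers.let_go(); ctrl.line_to(a+.15*up,q,rate=.15)
    ctrl.move_pose(np.array([.30,-.45,.42]),q)
    ctrl.pause(.5); ims=grab("end"); print(st())
    im=cv2.resize(ims["side"][110:350,200:380],(420,560)); tp=cv2.resize(ims["top"][90:290,200:330],(364,560))
    tp=cv2.resize(ims["top"][90:290,190:410],(380,345)); tp=cv2.copyMakeBorder(tp,0,215,0,0,cv2.BORDER_CONSTANT)
    cv2.imwrite("pics/end.png",np.hstack([im,tp]))
```

```text
0.03 [ 0.4  0.1 -1.9]
0.02 [ 0.4 -0.3 -1.1]
0.01 [ 0.5 -0.1 -0.6]
0.005 [ 0.8  1.3 -0.9]
0.001 [ 0.4 -0.2 -1.7]
t66.8 w85.8mm f0 F[ 0.1  0.4 -0.2] p[ 0.3001 -0.4499  0.42  ]
```

View pics/end.png

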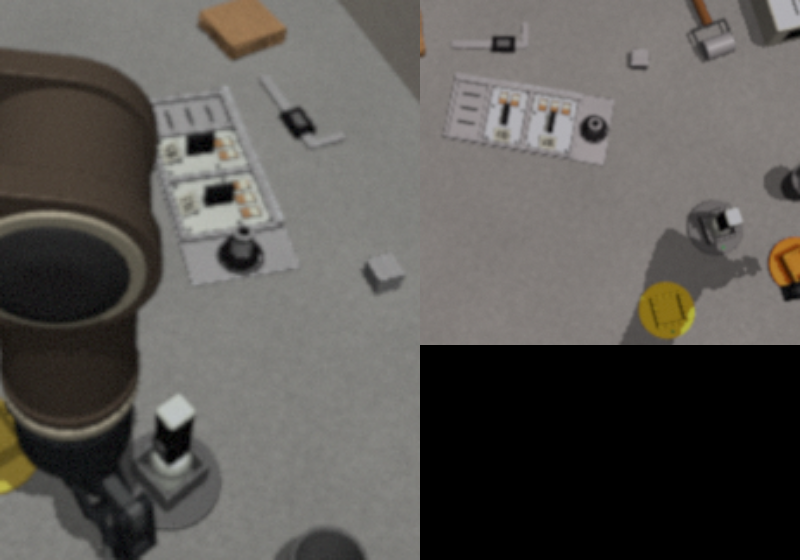

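Both holders are seated, the sensor is on the ring, the scanner stands in its grey stand, and the arm is clear of everything. Handing in.

```bash
python3 -c "
from bench import finish_job
print(finish_job())"
```

```text
the job is handed in; nothing more can be done
None
```

The job is handed in at about 67 s on the robot's clock, with no verdict returned: the middle and wide holders (no narrow one was on the bench) are in their bays, the sensor is on the ring, both labels were scanned middle then wide, and the scanner is back in its stand.

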